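# Turn the boiling saucepan down to simmer

## Task

The saucepan (the pot with one long handle) has come to the boil on the double cooker: turn its ring down to simmer, which is the second dot up from the off mark on that ring's knob. The left knob works the left ring and the right knob the right ring. Leave the casserole's ring at the setting it has, and do not shift either pot.

Things in the scene. Friction and masses are not known exactly. Their poses are not given: they have to be found in the camera images.
- cooker: Free-standing double electric cooker that stands fast on the counter: steel housing 340 mm deep (its x) x 600 mm wide (its y), top level at 70 mm; black glass over most of the top, with a bare metal strip along the edge nearest the robot that carries two black knobs. Origin: centre of its underside, on the counter. Its x axis points from the knob edge to the back edge, its y axis to its left, z up (left and right are as the robot sees it facing the cooker).
- saucepan: Steel saucepan with its lid on: 160 mm across, body 95 mm high, 135 mm to the top of the black lid knob, one long black handle along its x axis that reaches 255 mm from its centre at about 80 mm above its underside. Stands on one of the two rings, left or right; the casserole stands on the other. Origin: centre of its underside.
- casserole: Wider, lower steel casserole with its lid on: 200 mm across, body 75 mm high, 119 mm to the top of the black lid knob, two small loop handles on opposite sides (266 mm over them, along its y axis). Origin: centre of its underside.
- left_knob (a joint): Angle of the left knob, which works the left ring. 0 = off (a small open ring, at the cooker's back side of the knob), growing clockwise seen from above; dots 1 to 6 of growing size follow every 0.524 rad: dot 2 (simmer) at 1.047, dot 6 at 3.142, the stop. It clicks: a spring ball pulls it to the nearest mark; a step takes about 0.08 N m. Starts at dot 4, 5 or 6.
- left_knob_grip (a point): On the left knob's axis (cooker x -122, y +60 mm), 30 mm above the cooker's top, turning with the knob: x along the grip bar to its pointing end, z up. Knob: black skirt 41 mm across, top 9 mm above the cooker; on it a grip bar 38 mm long, 10 mm thick, top 35 mm above the cooker. A white line on top and down one end marks the pointing end.
- left_knob_pointer (a point): Pointing end of the left knob's grip bar, 19 mm from the knob's axis at the same height as the grip point.
- left_ring (a point): Centre of the left ring on the glass (a heating zone 180 mm across drawn as two fine grey circles), at cooker x +47 mm, y +185 mm, z 70 mm.
- left_simmer (a point): Centre of dot 2 (simmer), the second dot clockwise from the off mark, printed on the strip beside the left knob.
- right_knob (a joint): Angle of the right knob, which works the right ring. 0 = off (a small open ring, at the cooker's back side of the knob), growing clockwise seen from above; dots 1 to 6 of growing size follow every 0.524 rad: dot 2 (simmer) at 1.047, dot 6 at 3.142, the stop. It clicks: a spring ball pulls it to the nearest mark; a step takes about 0.08 N m. Starts at dot 4, 5 or 6.
- right_knob_grip (a point): On the right knob's axis (cooker x -122, y -60 mm), 30 mm above the cooker's top, turning with the knob: x along the grip bar to its pointing end, z up. Knob: black skirt 41 mm across, top 9 mm above the cooker; on it a grip bar 38 mm long, 10 mm thick, top 35 mm above the cooker. A white line on top and down one end marks the pointing end.
- right_knob_pointer (a point): Pointing end of the right knob's grip bar, 19 mm from the knob's axis at the same height as the grip point.
- right_ring (a point): Centre of the right ring on the glass (a heating zone 180 mm across drawn as two fine grey circles), at cooker x +47 mm, y -185 mm, z 70 mm.
- right_simmer (a point): Centre of dot 2 (simmer), the second dot clockwise from the off mark, printed on the strip beside the right knob.

How it is judged:
By the outcome, as a careful person would: the job done as asked, in the order asked, and still so for the second after the job is handed in, with the robot touching nothing.
It also fails if it takes over 58 s, if anything falls off the work surface, if the arm or the gripper's body presses on something with over 40 N, if the wrist force passes 120 N, or if a joint passes its speed limit or range.

## Robot

A 6-joint arm with a two-finger parallel gripper is mounted at the origin on the work surface. World frame = base frame: x ahead of the robot, y to its left, z up, the work surface at z = 0. Lengths are in m, angles in rad, forces in N, time in s.
With the tool pointing down it reaches from about 0.325 to 0.9 m from the base axis. Payload 3.5 kg.
Tool frame: the origin (TCP) lies on the centre line of the jaws, within the pads' length; the fingertips stand 17 mm ahead of it and the grasp point (between the pads) lies 2 mm behind it; z points along the fingers, y is the direction in which the jaws open and shut (so a half turn about z gives the same grasp; the last joint's range is limited). The gripper opens to 85 mm and grips with 20 to 120 N. Pads are 22 mm wide; open, the fingers measure 114 mm over their backs; the gripper's body (76 mm by 85 mm) begins 54 mm behind the grasp point. The pads swing forward as they close: fully open they stand 13 mm farther back than shut.
Start: joints at [-1.305, 0.276, -0.026, 1.268, 0, 1.467], TCP at [0.225, -0.583, 0.248] pointing down, gripper open.
Joint ranges: [-3.12, 3.12], [-0.85, 1.88], [-1.08, 1.24], [-1.95, 2.15], [-1.57, 1.53], [-3.14, 3.14]. Speed limits (rad/s): [2.57, 2.57, 3.14, 3.14, 3.14, 3.14].

## Interface

Orientations are given as a rotation vector (axis times angle).
In Python, from plant import ctrl, snapshot gives the robot as it stands.
- The arm moves only by the tool play_rows, never from a script. Its argument "targets" is one flat list of numbers, 4 for each row, row after row: the shift along the tool's x, y, z scaled (see below), then the turn about the tool's z scaled (see below). A call has 1 to 12 rows; each row shifts and turns the commanded pose from where the row before left it, along the tool's axes as they then stand; what a row does not reach is not made up. The controller multiplies each number of a shift by 0.2 m and each number of a turn by 45 degrees. A row lasts 1/12 s, in which the tool goes at most 41.7 mm and 7.16 degrees, less where a joint would pass 70% of its speed; a pose out of reach is approached as far as the arm can. A call with a number of a shift or a turn outside -1 to 1 is refused whole. A call with a gripper value outside its range is refused whole. "claw" is the opening, from -1 (shut) to 1 (fully open), so that 0 is half open, set as the call begins (left out, the last holds). The fingers move at their own pace and stop on an object; "force" is the grip in N (left out, the last holds). Time passes only in rows, so rows that do not move let the fingers close. It gives the time, the measured TCP pose, the force and the opening at its end, in the units of the state.
- ctrl.get_state(): the state, without advancing time (a new reading comes with each control period).
- snapshot(name): name is "scene" or "top" or "wrist"; returns a dict with "color" (420x560x3 uint8, blue, green, red), "K" (3x3 intrinsics, pixels), "dist_coeffs" ([k1, k2, p1, p2, k3] as OpenCV has them; the pictures are not rectified), "pose" (4x4, takes a point from camera to world coordinates). Camera axes: x right, y down, z forward; pixel columns grow to the right and rows downward; lengths in m; the calibration is good to about 2 mm. A picture is of the moment at which its call begins. There is no depth.
- ctrl.sign_off(): hands the job in, once; it reports no verdict.
The state is a dict: "time_s": time; "joint_positions": joint angles; "qvel": joint speeds; "tau": joint torques, N m; "eef_pos": TCP position; "eef_rot": TCP orientation; "ft_force": force on the tool from outside, world axes, zero at the start; "moment": the same for the moment, N m; "grip_width": opening from 0.0 (shut) to 1.0 (fully open).
Only numpy, scipy, OpenCV 4.12 (cv2) and the standard library are available. Lean on these libraries where they do the work, as an engineer would, in place of code of your own. Each camera call takes 0.05 s, during which the arm holds its last target. There are 200 camera calls.

## Working session

There is one attempt and no reset: what is moved stays moved. The work goes in short steps, Python scripts to look and compute and a tool call to move; the robot and the scene stay as the last step left them, time stands still between calls to the robot, and variables do not carry over. Pictures are saved under pics/ and viewed, about 8 in all and at most 12, crops included, and the job is handed in when it is done.

Besides the shell and the picture viewer there is one more tool, called after "Call:" by a JSON object that holds its "name" and its "arguments", one argument or row to a line. play_rows: Moves the arm, as the interface text tells. Its arguments: {"type":"object","properties":{"targets":{"type":"array","items":{"type":"number"}},"claw":{"type":"number"},"force":{"type":"number"}},"required":["targets"]}

```bash
mkdir -p pics
python3 - <<'E'
from plant import ctrl,snapshot
import cv2,numpy as np
for n in("scene","top"):
    s=snapshot(n);cv2.imwrite(f"pics/{n}1.png",s["color"]);np.savez(f"{n}.npz",**s)
    print(n,s["K"].tolist(),s["dist_coeffs"],np.round(s["pose"],3).tolist())
a=cv2.imread("pics/scene1.png");b=cv2.imread("pics/top1.png")
s=ctrl.get_state();print(s)
E
```

```text
scene [[493.6447103318397, 0.0, 283.3119134568163], [0.0, 493.6447103318397, 201.05736028897905], [0.0, 0.0, 1.0]] [-0.15371978  0.          0.          0.          0.        ] [[-0.345, 0.774, -0.531, 1.215], [0.939, 0.279, -0.202, 0.286], [-0.008, -0.568, -0.823, 0.985], [0.0, 0.0, 0.0, 1.0]]
top [[462.7013910647416, 0.0, 278.2225864136702], [0.0, 462.7013910647416, 213.2174755255806], [0.0, 0.0, 1.0]] [-0.05686354  0.          0.          0.          0.        ] [[0.022, -0.99, 0.14, 0.478], [-1.0, -0.023, -0.008, 0.051], [0.011, -0.14, -0.99, 1.071], [0.0, 0.0, 0.0, 1.0]]
{'time_s': 0.1, 'joint_positions': array([-1.30538675e+00,  2.77087963e-01, -2.77822026e-02,  1.26800674e+00,
        6.20189398e-09,  1.46741805e+00]), 'qvel': array([ 0.00070701, -0.00208619,  0.0052599 ,  0.00017319,  0.00128639,
        0.00116068]), 'tau': array([ 4.06733734e-04, -4.46708429e+01,  2.96128821e+01,  8.46730254e-03,
       -1.04634630e-04, -4.21523339e-06]), 'eef_pos': array([ 0.22512394, -0.58230507,  0.2472341 ]), 'eef_rot': array([-3.08629637e+00, -5.75633196e-01,  2.64298807e-04]), 'ft_force': array([0.05329808, 0.64049349, 0.01640623]), 'moment': array([0.00544895, 0.00399132, 0.01976102]), 'grip_width': 1.0010233841977063}
```

View pics/top1.png

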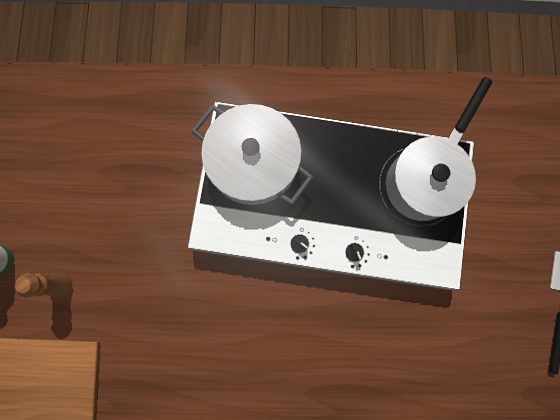

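View pics/scene1.png

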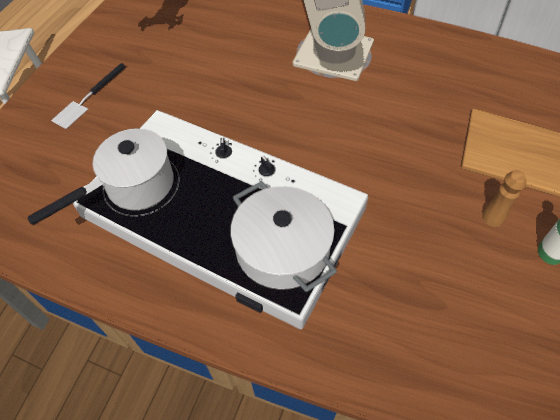

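Top view: casserole on the left ring (250,150), saucepan on the right ring (435,175), left knob about (300,244), right knob about (355,252). The right knob is the one to turn. Next I'll zoom in on it.

```bash
cat > h.py <<'E'
import numpy as np,cv2
def load(n): return dict(np.load(n+".npz"))
def ray(s,px,z):
    u=cv2.undistortPoints(np.array([[px]],float),s["K"],s["dist_coeffs"])[0,0]
    d=s["pose"][:3,:3]@[u[0],u[1],1];o=s["pose"][:3,3]
    return o+d*(z-o[2])/d[2]
def proj(s,P):
    T=np.linalg.inv(s["pose"]);r,_=cv2.Rodrigues(T[:3,:3])
    return cv2.projectPoints(np.array(P,float).reshape(-1,3),r,T[:3,3],s["K"],s["dist_coeffs"])[0][:,0]
E
python3 - <<'E'
from h import *
a=load("top")["color"][225:280,270:405];b=load("scene")["color"][125:190,190:310]
a=cv2.resize(a,(800,326),interpolation=cv2.INTER_CUBIC);b=cv2.resize(b,(500,271),interpolation=cv2.INTER_CUBIC)
c=np.zeros((600,800,3),np.uint8);c[:326]=a;c[329:,:500]=b
cv2.imwrite("pics/z.png",c)
s=load("top")
for p in[(190,247),(460,288),(472,142),(218,103)]:print(ray(s,p,.07))
E
```

```text
[0.54141224 0.23182993 0.07      ]
[ 0.46505063 -0.355009    0.07      ]
[ 0.7931951  -0.39401508  0.07      ]
[0.86882971 0.18458656 0.07      ]
```

View pics/z.png

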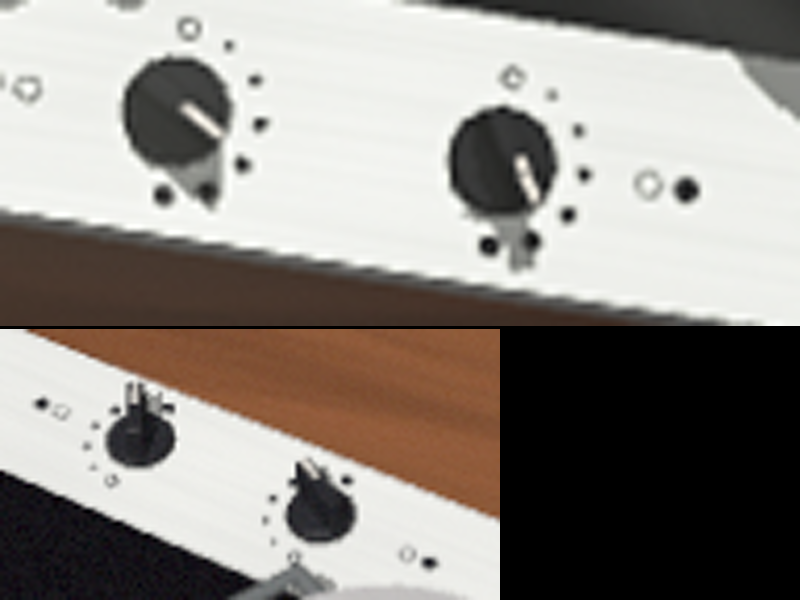

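```bash
cat >> h.py <<'E'
from scipy.spatial.transform import Rotation as R
def plan(st,goal,ang):  # goal xyz, ang = world yaw of tool x
    M=R.from_rotvec(st["eef_rot"]).as_matrix()
    yaw=np.arctan2(M[1,0],M[0,0])
    print("tool yaw",np.degrees(yaw),"z",M[:,2].round(4),"tool-frame shift /0.2:",(M.T@(np.array(goal)-st["eef_pos"])/.2).round(4))
    for a in(ang,ang+np.pi):
        d=np.degrees((a-yaw+np.pi)%(2*np.pi)-np.pi);print("turn world deg",d,"tool turn/45:",-d/45)
E
python3 - <<'E'
from h import *
from plant import ctrl
s=load("top")
c=lambda x,y:(270+(x+.5)/800*135-.5,225+(y+.5)/326*55-.5)
r=[ray(s,c(*p),.07) for p in[(512,77),(553,95),(579,130),(585,174),(568,215),(532,240),(489,245)]]
l=[ray(s,c(*p),.07) for p in[(189,28),(228,45),(255,80),(261,123),(243,164),(207,190),(163,195)]]
def fit(pts):
    p=np.array(pts)[:,:2];A=np.c_[2*p,np.ones(len(p))];x=np.linalg.lstsq(A,(p**2).sum(1),rcond=None)[0]
    return x[:2],np.sqrt(x[2]+x[:2]@x[:2])
cl,rl=fit(l);cr,rr=fit(r);d=cl-cr
print(cl,rl,cr,rr,np.linalg.norm(d));yaw=np.arctan2(-d[0],d[1]);print("yaw",np.degrees(yaw))
for pts,cc in((r,cr),(l,cl)):
  print([round(float((np.degrees(yaw-np.arctan2(*(p[:2]-cc)[::-1]))))%360,1) for p in pts])
pt=[ray(s,c(*p),.105)[:2] for p in[(520,157),(535,202)]]
v=pt[1]-pt[0];print("pointer",pt,np.degrees(yaw-np.arctan2(v[1],v[0]))%360, "end from axis",np.degrees(yaw-np.arctan2(*(pt[1]-cr)[::-1]))%360,np.linalg.norm(pt[1]-cr))
st=ctrl.get_state()
a=yaw-2.618
plan(st,[*cr,.20],a)
E
```

```text
[ 0.55479159 -0.00478635] 0.0309008584051273 [ 0.53922926 -0.12389356] 0.03102695423855913 0.12011957720503917
yaw -7.443993693922691
[359.8, 30.5, 60.1, 90.4, 120.9, 151.1, 180.9]
[360.0, 29.2, 59.6, 89.3, 120.1, 150.7, 181.0]
pointer [array([ 0.53852393, -0.12440345]), array([ 0.52278209, -0.12970891])] 153.9306973080221 end from axis 153.08355510451273 0.01744498983152924
tool yaw 21.129974648707847 z [-5.e-04  2.e-03 -1.e+00] tool-frame shift /0.2: [ 2.2911 -1.5713  0.2399]
turn world deg -178.57431910788006 tool turn/45: 3.9683182023973345
turn world deg 1.4256808921199449 tool turn/45: -0.03168179760266544
```

Right knob is at dot 5 (153°), the target is dot 2, which is +90° about world z. The tool yaw already matches the grip bar, so I'll move above the knob.

Call:
{"name": "play_rows", "arguments": {
  "targets": [0.16,-0.11,0,0,0.16,-0.11,0,0,0.16,-0.11,0,0,0.16,-0.11,0,0,0.16,-0.11,0,0,0.16,-0.11,0,0,0.16,-0.11,0,0,0.16,-0.11,0,0,0.16,-0.11,0,0,0.16,-0.11,0,0,0.16,-0.11,0,0,0.16,-0.11,0,0],
  "claw": 0
}}

```text
time_s: 1.1
eef_pos: [0.4887, -0.1964, 0.248]
eef_rot: [-3.088, -0.576, 0.001]
ft_force: [0.9, -0.3, 0.1]
grip_width: 0.503
```

Call:
{"name": "play_rows", "arguments": {
  "targets": [0.16,-0.11,0,0,0.16,-0.11,0,0,0,0,0,0,0,0,0,0]
}}

```text
time_s: 1.43
eef_pos: [0.5326, -0.1323, 0.2477]
eef_rot: [-3.087, -0.582, 0.002]
ft_force: [-0.0, -0.8, -0.5]
grip_width: 0.501
```

Run:
```python
from h import *
from plant import ctrl,snapshot
s=snapshot("wrist");np.savez("wrist.npz",**s)
P=[[.5392,-.1239,.105]]
print(proj(s,P),s["pose"].round(3).tolist())
cv2.imwrite("pics/w1.png",s["color"])
st=ctrl.get_state();print(st["eef_pos"],st["joint_positions"]);plan(st,[.5392,-.1239,.2],np.radians(-7.44-150))
```

```text
[[268.98291238 192.97025263]] [[0.364, -0.894, -0.262, 0.598], [-0.932, -0.349, -0.101, -0.107], [-0.001, 0.281, -0.96, 0.373], [0.0, 0.0, 0.0, 1.0]]
[ 0.53193407 -0.1334842   0.24776115] [-3.63472888e-01  1.42360469e-01 -1.94104968e-01  1.23561975e+00
 -5.43088355e-04  2.40738486e+00]
tool yaw 21.24158272648344 z [-0.0014 -0.     -1.    ] tool-frame shift /0.2: [ 0.0515 -0.0314  0.2388]
turn world deg -178.68158272648344 tool turn/45: 3.9707018383662986
turn world deg 1.3184172735165522 tool turn/45: -0.02929816163370116
```

View pics/w1.png

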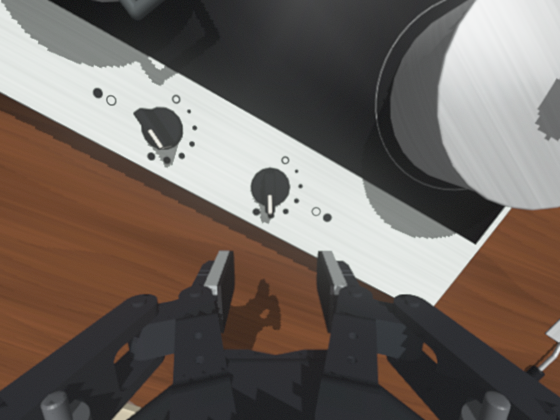

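Wrist view: the right knob's pointer lies straight along the image column at (269,195–213), parallel to the jaws, and its off mark is at (285,160). It agrees with the top-camera estimate.

Run:
```python
from h import *
s=load("wrist")
for p in[(285,160),(256,212),(297,171),(300,186),(296,201),(286,211),(270.5,186)]:print(ray(s,p,.07).round(4))
print(proj(s,[.5392,-.1239,.07]))
```

```text
[ 0.5691 -0.1289  0.07  ]
[ 0.5073 -0.1207  0.07  ]
[ 0.5632 -0.1444  0.07  ]
[ 0.55   -0.1532  0.07  ]
[ 0.5337 -0.1555  0.07  ]
[ 0.5198 -0.1498  0.07  ]
[ 0.5389 -0.1249  0.07  ]
[[269.68834018 185.38805771]]
```

Call:
{"name": "play_rows", "arguments": {
  "targets": [0.05,-0.03,0.1,-0.03,0,0,0.1,0,0,0,0.1,0,0,0,0.1,0,0,0,0,0,0,0,0,0]
}}

```text
time_s: 1.98
eef_pos: [0.5374, -0.1258, 0.1672]
eef_rot: [-3.08, -0.609, 0.005]
ft_force: [-0.9, 0.4, 0.7]
grip_width: 0.498
```

Run:
```python
from h import *
from plant import ctrl,snapshot
s=snapshot("wrist");np.savez("wrist2.npz",**s)
print(proj(s,[[.5392,-.1239,.105],[.5392,-.1239,.07]]))
cv2.imwrite("pics/w2.png",s["color"])
st=ctrl.get_state();print(st["eef_pos"],st["ft_force"]);plan(st,[.5392,-.1239,.102],np.radians(-7.44-150))
```

```text
[[273.27773893 229.88686073]
 [273.66794628 214.43005419]]
[ 0.53874745 -0.12605384  0.16858426] [ 1.45989683 -0.29405702 -0.1228913 ]
tool yaw 22.37543880405869 z [-6.e-04  0.e+00 -1.e+00] tool-frame shift /0.2: [ 0.0064 -0.009   0.3329]
turn world deg -179.8154388040587 tool turn/45: 3.9958986400901932
turn world deg 0.18456119594131096 tool turn/45: -0.00410135990980691
```

View pics/w2.png

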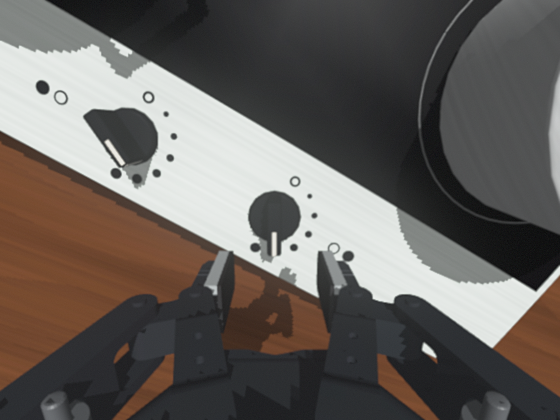

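The bar is centred between the jaws (pointer x≈274, jaws 233–318). Descending.

Call:
{"name": "play_rows", "arguments": {
  "targets": [0.006,-0.005,0.08,0,0,0,0.08,0,0,0,0.08,0,0,0,0.06,0,0,0,0.03,0,0,0,0,0,0,0,0,0]
}}

```text
time_s: 2.62
eef_pos: [0.5405, -0.124, 0.103]
eef_rot: [3.081, 0.612, 0.001]
ft_force: [0.7, -0.6, 0.5]
grip_width: 0.501
```

Run:
```python
from h import *
from plant import ctrl,snapshot
s=snapshot("wrist")
cv2.imwrite("pics/w3.png",s["color"])
st=ctrl.get_state();print(st["eef_pos"],st["ft_force"]);plan(st,[.5391,-.1242,.102],np.radians(-7.44-150))
```

```text
[ 0.5408564  -0.12400023  0.10338811] [ 0.17761282 -0.96744268 -0.66880227]
tool yaw 22.473156758054362 z [ 1.7e-03 -6.0e-04 -1.0e+00] tool-frame shift /0.2: [-0.0085 -0.0024  0.0069]
turn world deg -179.91315675805436 tool turn/45: 3.9980701501789855
turn world deg 0.08684324194563912 tool turn/45: -0.0019298498210142028
```

View pics/w3.png

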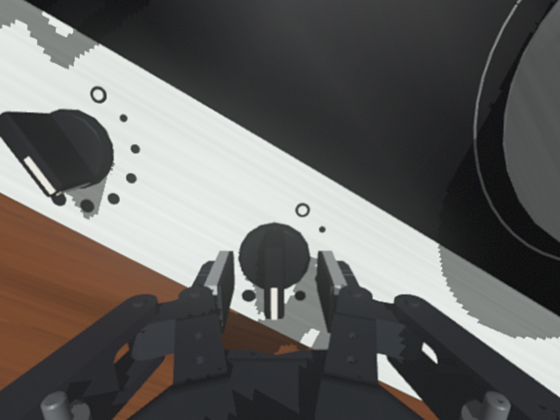

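The jaws (x≈233 and 318) straddle the bar, whose pointing end is at (274,303). Closing.

Call:
{"name": "play_rows", "arguments": {
  "targets": [-0.005,0,0.005,0,0,0,0,0,0,0,0,0,0,0,0,0,0,0,0,0,0,0,0,0],
  "claw": -1,
  "force": 40
}}

```text
time_s: 3.17
eef_pos: [0.5394, -0.1238, 0.1021]
eef_rot: [-3.081, -0.613, -0.001]
ft_force: [-1.4, 1.8, 6.1]
grip_width: 0.108
```

Call:
{"name": "play_rows", "arguments": {
  "targets": [0,0,0,0,0,0,0,-0.08,0,0,0,-0.12,0,0,0,-0.13,0,0,0,0]
}}

```text
time_s: 3.58
eef_pos: [0.5394, -0.1238, 0.1021]
eef_rot: [-2.974, -1.011, -0.001]
ft_force: [-1.4, 2.1, 6.1]
grip_width: 0.106
```

Call:
{"name": "play_rows", "arguments": {
  "targets": [0,0,0,-0.15,0,0,0,-0.15,0,0,0,-0.15,0,0,0,-0.15,0,0,0,-0.15,0,0,0,-0.15,0,0,0,-0.15,0,0,0,-0.15,0,0,0,-0.15,0,0,0,-0.15,0,0,0,-0.15]
}}

```text
time_s: 4.5
eef_pos: [0.5393, -0.1236, 0.1021]
eef_rot: [1.758, 2.603, 0.001]
ft_force: [-2.2, 2.1, 6.3]
grip_width: 0.107
```

Call:
{"name": "play_rows", "arguments": {
  "targets": [0,0,0,-0.02,0,0,0,0,0,0,0,0]
}}

```text
time_s: 4.75
eef_pos: [0.5393, -0.1236, 0.1021]
eef_rot: [1.745, 2.612, 0.001]
ft_force: [-2.2, 1.4, 6.2]
grip_width: 0.109
```

Run:
```python
from h import *
from plant import ctrl
st=ctrl.get_state();print(st["ft_force"],st["moment"],st["joint_positions"]);plan(st,[.5391,-.1242,.102],np.radians(-7.44-60))
```

```text
[-2.24059659  1.37100175  6.15961612] [ 0.41891268  0.33991604 -0.02258187] [-3.42603116e-01  2.70469792e-01 -3.65422349e-01  9.34663882e-01
  7.61430378e-04  8.35463342e-01]
tool yaw 112.50177716359985 z [ 5.e-04  6.e-04 -1.e+00] tool-frame shift /0.2: [-0.0023 -0.0018  0.0005]
turn world deg -179.94177716359988 tool turn/45: 3.9987061591911086
turn world deg 0.058222836400122185 tool turn/45: -0.0012938408088916042
```

Turn complete (+90°). Opening part way, rising and clearing the view.

Call:
{"name": "play_rows", "arguments": {
  "targets": [0,0,0,0,0,0,0,0,0,0,0,0,0,0,0,0,0,0,0,0,0,0,0,0],
  "claw": 0
}}

```text
time_s: 5.25
eef_pos: [0.5391, -0.124, 0.1011]
eef_rot: [-1.746, -2.612, 0.0]
ft_force: [1.2, -0.8, -0.1]
grip_width: 0.5
```

Call:
{"name": "play_rows", "arguments": {
  "targets": [0,0,-0.06,0,0,0,-0.12,0,0,0,-0.16,0,0,0,-0.16,0,0,0,-0.16,0,0,0,-0.1,0,0,0,0,0]
}}

```text
time_s: 5.83
eef_pos: [0.5425, -0.1251, 0.2604]
eef_rot: [1.739, 2.603, 0.004]
ft_force: [-0.0, -1.2, 0.7]
grip_width: 0.504
```

Run:
```python
from h import *
from plant import ctrl,snapshot
t=snapshot("top")["color"];w=snapshot("wrist")["color"];sc=snapshot("scene")["color"]
for n,a in(("top",t),("scene",sc)):
    d=cv2.absdiff(a,load(n)["color"]).max(2)
    print(n,"changed px in pot area",[int((d[r]>40).sum()) for r in ([np.s_[100:205,190:315],np.s_[75:220,385:500]] if n=="top" else [np.s_[185:300,230:340],np.s_[125:225,25:180]])])
c=np.hstack([cv2.resize(sc[125:190,190:310],(400,217),interpolation=2),cv2.resize(t[225:280,300:400],(394,217),interpolation=2)])
o=np.zeros((600,800,3),np.uint8);o[:217,:794]=c;o[220:,:507]=cv2.resize(w,(507,380))
cv2.imwrite("pics/f.png",o);print(ctrl.get_state()["eef_pos"])
```

```text
top changed px in pot area [0, 3361]
scene changed px in pot area [0, 0]
[ 0.53893249 -0.12391563  0.25357379]
```

View pics/f.png

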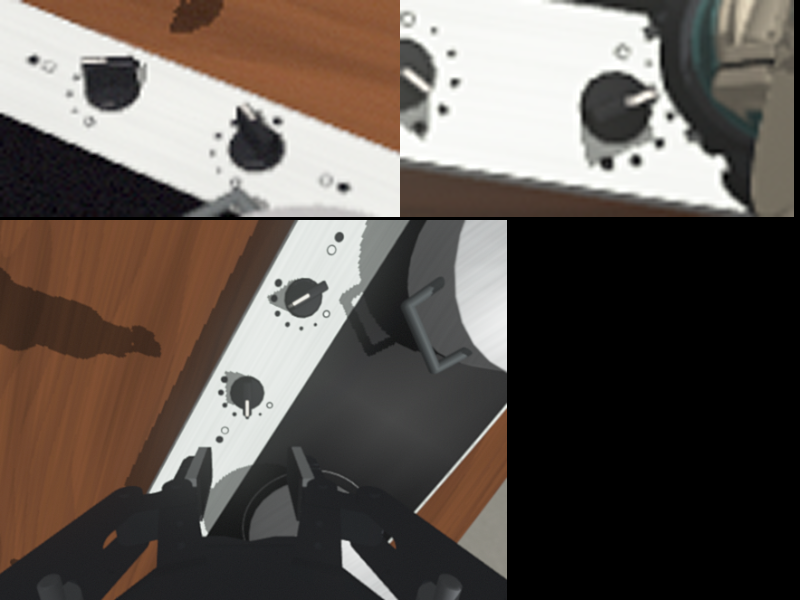

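Final view: the right knob's pointer (247,408 in the wrist part) covers the second dot after the off mark at (269,405). The left knob is unchanged. The scene camera shows no change in either pot region, and the top camera's changed pixels are the arm covering the saucepan.

```bash
python3 -c "
from plant import ctrl
print(ctrl.sign_off())"
```

```text
the job is handed in; nothing more can be done
None
```

The saucepan's ring is turned down to simmer. It stands on the right ring, so I gripped the right knob and turned it 90° from dot 5 to dot 2, then let go and raised the arm clear. I handed the job in at about 6 s on the robot's clock.

- **Knobs:** the last wrist picture shows the right knob's pointer over dot 2. The left knob (casserole) is still at dot 4.
- **Pots:** the scene camera shows no pixel change around either pot. The top camera shows none around the casserole, but the arm hid the saucepan there, so for the saucepan that check rests on the scene camera alone.
- **Forces:** wrist force readings stayed at about 7 N or less.

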